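# Dowel the clamped rail, then hold the sprung jaw open at its index

### The job

Drop the two short dowels from the drilled block, end down and fully home, into the two holes in the top of the wooden rail while the sprung jaw of the fixture is still closed and clamping the rail; leave the long dowel in the block and the other things on the bench where they are. Then pull the jaw back towards you by its black bar handle, against its springs, until the jaw's needle is level with the tooth of the brass index, which is set for the next, thicker rail. Keep it held exactly there, with the rail and its dowels left standing in the fixture, so that I can change the rails: the program finishes while the gripper still holds the handle.

Things in the scene. Friction and masses are not known exactly. Their poses are not given: they have to be found in the camera images.
- fixture: Fixture screwed to the bench: base board 220 x 200 x 12 mm, origin at the centre of its underside, +x from the jaw handle towards the rail and the wooden fence (x 85 to 110 mm), +y to the left. The sprung jaw, 144 mm wide, holds the rail against the fence and slides in -x. Tops above the bench: jaw 47, fence 46, rear bracket (x -100) 46, two spring barrels (y +-58, x -106 to -37) 41 mm.
- spring_jaw (a joint): travel of the sprung jaw, metres: about 0 = closed on the rail, grows as the jaw is pulled back in fixture -x, end stop at 0.050. Springs pull it shut again with about 8 N when closed, rising by 1.8 N for each 10 mm; about 1 N friction.
- jaw_handle (a point): middle of the jaw's handle: a black level bar, 13 mm diameter, along fixture y on two posts (60 mm clear between them); bar centre 72 mm above the bench, 44 mm above the carriage under it, at fixture x = -20 mm when closed. Take it from above with the fingers closing along fixture x. Moves with the jaw; axes as the fixture.
- jaw_pointer (a point): tip of the thin steel needle that sticks out from the left (+y) end of the jaw over the scale strip; at fixture x = +32 mm with the jaw closed, and moves with the jaw; axes as the fixture.
- index: the mark: a brass block (12 mm) clamped on the scale strip at the fixture's left side, its small tooth pointing at the jaw. Fixed during the job but set elsewhere in each run, at 20 to 40 mm of jaw travel. Origin on the tooth's line, axes as the fixture: the jaw is at the mark when jaw_pointer and this origin have the same fixture x.
- rail: loose hardwood rail, 40 (x) x 150 (y) x 45 (z) mm, standing on the fixture's base board between jaw and fence, its top 57 mm above the bench. Origin at the centre of its underside, z up, y along its length.
- rail_hole0 (a point): mouth centre of one dowel hole in the rail's top, at y = -40 mm: 14 mm wide, 30 mm deep, slightly chamfered. A seated dowel stands 40 mm proud.
- rail_hole1 (a point): mouth centre of the other dowel hole, at y = +40 mm, the same size.
- dowel_block: drilled dark wooden block that stores the dowels, left of the middle, fixed: 46 (x) x 146 (y) x 36 (z) mm, origin at the centre of its underside. Three 14 mm holes, 24 mm deep, in a row along its y at -50, 0 and +50 mm; in each stands one dowel (which is where changes). Between block and fixture the saw's head hangs over the bench beyond world x = 0.65: cross in front of it.
- dowel_a: short fluted beech dowel, 12 mm diameter, 70 mm long, standing in the block, 46 mm of it above the block's top. Origin at its mid-length (47 mm above the bench at the start), z along it.
- dowel_b: second short dowel, the same as dowel_a.
- dowel_long: long dowel, 12 mm diameter, 105 mm long, standing in the block, 81 mm above its top; it stays there. Origin at its mid-length.
- mug: blue and white mug, 80 mm wide, 92 mm high; a bystander; origin at the centre of its underside
- sanding_block: cork sanding block, 63 x 100 x 29 mm; a bystander; origin at the centre of its underside
- tape_measure: yellow tape measure, 68 x 85 x 31 mm; a bystander; origin at the centre of its underside
- pencil: red carpenter's pencil, 178 mm long, 9 mm high; a bystander; origin at the centre of its underside

How it is judged:
By the outcome, as a careful person would: the job done as asked, in the order asked, and still so for the second after the job is handed in, while the arm keeps its last pose, push and grip.
It also fails if it takes over 70 s, if anything falls off the work surface, if the arm or the gripper's body presses on something with over 40 N, if the wrist force passes 120 N, or if a joint passes its speed limit or range.

### The arm

A 6-joint arm with a two-finger parallel gripper is mounted at the origin on a cart in front of the work surface, level with it; the furniture and walls round the work are solid. World frame = base frame: x ahead of the robot, y to its left, z up, the work surface at z = 0. Lengths are in m, angles in rad, forces in N, time in s.
With the tool pointing down it reaches from about 0.375 to 0.975 m from the base axis. Payload 3.8 kg.
Tool frame: the origin (TCP) lies at the very end of the fingers, on their centre line; the grasp point (between the pads) lies 19 mm behind it (bot.pinch_z is the distance from the TCP to the grasp point, in m); x points along the fingers, y is the direction in which the jaws open and shut, and the axes are right-handed (so a half turn about x gives the same grasp; the last joint's range is limited). The gripper opens to 85 mm and grips with 20 to 120 N. Pads are 22 mm wide; open, the fingers measure 114 mm over their backs; the gripper's body (76 mm by 85 mm) begins 54 mm behind the grasp point. The pads swing forward as they close: fully open they stand 13 mm farther back than shut.
Start: joints at [1.213, 0.264, 1.604, -0, 1.274, -0.037], TCP at [0.213, 0.641, 0.199] pointing down, gripper open.
Joint ranges: [-2.63, 2.63], [-0.94, 2.18], [0.31, 2.57], [-1.31, 4.45], [0, 2.66], [-2.55, 2.55]. Speed limits (rad/s): [2.57, 2.57, 3.14, 3.14, 3.14, 3.14].

### API

Orientations are given as a rotation vector (axis times angle).
In Python, from workcell import monitor, imaging, finish_job, bot gives the robot as it stands.
- The arm moves only by the tool jog_arm, never from a script. Its argument "rows" is a list of rows, each a list of 7 numbers: the shift along the tool's x, y, z in m, then the turn, a rotation vector about the tool's x, y, z in rad, then the opening in per cent of the stroke, from 0 (shut) to 100 (fully open). A call has 1 to 20 rows; each row is the pose to reach, as a shift and turn from the pose measured when the call began, along the tool's axes at that moment; what a row does not reach only later rows make up. A row lasts 1/10 s, in which the tool goes at most 50 mm and 8.59 degrees, less where a joint would pass 70% of its speed; a pose out of reach is approached as far as the arm can. A call with a gripper value outside its range is refused whole. The fingers move at their own pace and stop on an object; "force" is the grip in N (left out, the last holds). Time passes only in rows, so rows that repeat a pose let the fingers close. It gives the time, the measured TCP pose, the force and the opening at its end, in the units of the state.
- monitor.read_state(): the state, without advancing time (a new reading comes with each control period).
- imaging.read_camera(name): name is "scene" or "top" or "wrist"; returns the picture (384x512x3 uint8, blue, green, red); there is no depth.
- imaging.camera_params(name): a dict with "fx", "fy", "cx", "cy" (pixels), "k1" (the pictures are not rectified: a ray, as slopes to the right and down, at radius r is drawn at 1 + k1 r^2 times it, then the intrinsics apply), "T" (4x4, takes a point from camera to world coordinates); the wrist camera has in their place "T_tool_cam" (4x4, takes a point from camera to tool coordinates, whose origin is the TCP and whose axes are the tool frame's). Camera axes: x right, y down, z forward; pixel columns grow to the right and rows downward; lengths in m; the calibration is good to about 2 mm. A picture is of the moment at which its call begins: read the wrist's pose just before it. camera_params takes no time and is no camera call.
- finish_job(): hands the job in, once; it reports no verdict.
The state is a dict: "time": time; "q": joint angles; "joint_vel": joint speeds; "joint_torque": joint torques, N m; "tool_pos": TCP position; "tcp_rot": TCP orientation; "wrist_force": force on the tool from outside, world axes, zero at the start; "torque": the same for the moment, N m; "width": opening from 0.0 (shut) to 1.0 (fully open).
Only numpy, scipy, OpenCV 4.12 (cv2) and the standard library are available. Lean on these libraries where they do the work, as an engineer would, in place of code of your own. Each camera call takes 0.05 s, during which the arm holds its last target. There are 200 camera calls.

## Working session

There is one attempt and no reset: what is moved stays moved. The work goes in short steps, Python scripts to look and compute and a tool call to move; the robot and the scene stay as the last step left them, time stands still between calls to the robot, and variables do not carry over. Pictures are saved under pics/ and viewed, about 8 in all and at most 12, crops included, and the job is handed in when it is done.

Besides the shell and the picture viewer there is one more tool, called after "Call:" as a command line: name --pt "numbers of a row" for each row, then --argument value for the rest. jog_arm: Moves the arm, as the interface text tells. Its arguments: {"type":"object","properties":{"rows":{"type":"array","items":{"type":"array","items":{"type":"number"}}},"force":{"type":"number"}},"required":["rows"]}

```bash
ls; mkdir -p pics; python3 - <<'E'
from workcell import monitor, imaging
import cv2,numpy as np
s=monitor.read_state();print({k:np.round(v,3) for k,v in s.items()})
for n in("scene","top"):
    cv2.imwrite(f"pics/{n}0.png",cv2.resize(imaging.read_camera(n),(800,600),interpolation=cv2.INTER_CUBIC))
    p=imaging.camera_params(n);print(n,{k:np.round(v,4).tolist() for k,v in p.items()})
print(imaging.camera_params("wrist"))
E
```

```text
pics
{'time': np.float64(0.0), 'q': array([ 1.213,  0.265,  1.605, -0.   ,  1.274, -0.037]), 'joint_vel': array([-0.   , -0.002,  0.   ,  0.   , -0.002, -0.001]), 'joint_torque': array([ 1.0000e-03, -5.1512e+01, -3.6731e+01,  0.0000e+00,  1.3000e-02,
       -0.0000e+00]), 'tool_pos': array([0.213, 0.64 , 0.198]), 'tcp_rot': array([ 0.25 ,  1.557, -0.253]), 'wrist_force': array([ 0.209, -0.86 , -0.422]), 'torque': array([-0.041, -0.017, -0.003]), 'width': np.float64(1.001)}
scene {'fx': 371.8579, 'fy': 371.8579, 'cx': 252.1485, 'cy': 191.8888, 'k1': -0.0772, 'T': [[0.7193, -0.5183, 0.4625, -0.002], [-0.6945, -0.5231, 0.494, -0.6082], [-0.0141, -0.6765, -0.7363, 0.9422], [0.0, 0.0, 0.0, 1.0]]}
top {'fx': 407.8319, 'fy': 407.8319, 'cx': 254.105, 'cy': 191.0794, 'k1': -0.007, 'T': [[0.1008, -0.9659, 0.2387, 0.2472], [-0.9949, -0.0988, 0.0204, -0.0377], [0.0039, -0.2395, -0.9709, 1.2208], [0.0, 0.0, 0.0, 1.0]]}
{'fx': 276.71273384476973, 'fy': 276.71273384476973, 'cx': 254.1232778728359, 'cy': 192.07709719121402, 'k1': -0.032919015828185266, 'T_tool_cam': array([[ 1.51290876e-04, -2.90626976e-01,  9.56836422e-01,
        -1.75596556e-01],
       [ 9.99999664e-01,  8.15169482e-04,  8.94817701e-05,
         5.24822400e-04],
       [-8.05989666e-04,  9.56836086e-01,  2.90627002e-01,
        -7.31880268e-02],
       [ 0.00000000e+00,  0.00000000e+00,  0.00000000e+00,
         1.00000000e+00]])}
```

View pics/top0.png

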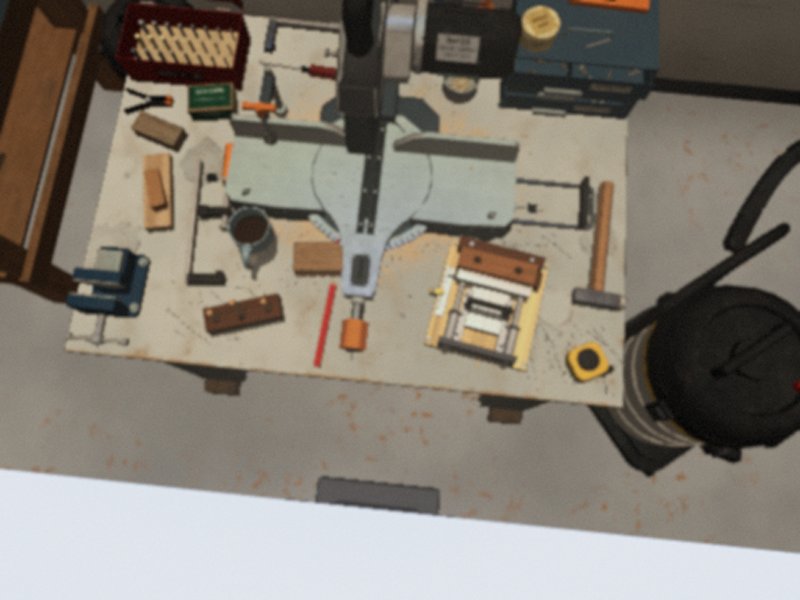

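View pics/scene0.png

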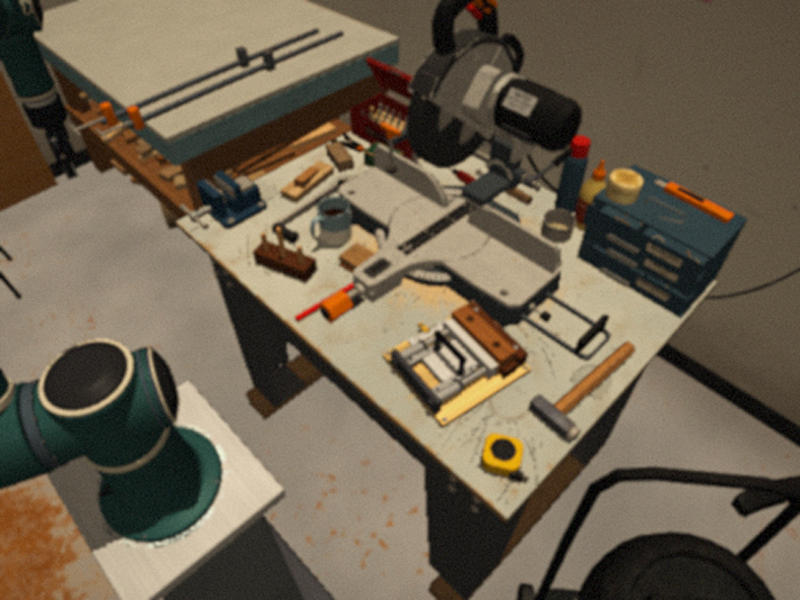

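Top view: the block is at about (243,313) and the fixture at about (490,305) of the 800 px image. The mug is at (250,235), the pencil at (326,325) and the saw handle at (355,320).

```bash
cat > h.py <<'E'
from workcell import monitor, imaging, bot
import cv2,numpy as np
from scipy.spatial.transform import Rotation as R
def K(p): return np.array([[p['fx'],0,p['cx']],[0,p['fy'],p['cy']],[0,0,1.]]),np.array([p['k1'],0,0,0.])
def camT(n,s=None):
    p=imaging.camera_params(n)
    if n!="wrist": return p,p['T']
    T=np.eye(4);T[:3,:3]=R.from_rotvec(s['tcp_rot']).as_matrix();T[:3,3]=s['tool_pos']
    return p,T@p['T_tool_cam']
def unproj(n,uv,z,s=None):   # native pixels -> world at height z
    p,T=camT(n,s);k,d=K(p)
    x=cv2.undistortPoints(np.array(uv,float).reshape(-1,1,2),k,d)[:,0]
    r=np.c_[x,np.ones(len(x))]@T[:3,:3].T
    return T[:3,3]+r*((np.broadcast_to(z,len(x))-T[2,3])/r[:,2])[:,None]
def proj(n,P,s=None):
    p,T=camT(n,s);k,d=K(p);Ti=np.linalg.inv(T)
    return cv2.projectPoints(np.array(P,float).reshape(-1,1,3),cv2.Rodrigues(Ti[:3,:3])[0],Ti[:3,3],k,d)[0][:,0]
def shot(name):
    s=monitor.read_state();im=imaging.read_camera("wrist")
    cv2.imwrite(f"pics/{name}.png",cv2.resize(im,(800,600),interpolation=cv2.INTER_CUBIC))
    np.save(f"pics/{name}.npy",np.r_[s['tool_pos'],s['tcp_rot']]);return s,im
def load(name):
    a=np.load(f"pics/{name}.npy");return dict(tool_pos=a[:3],tcp_rot=a[3:])
def delta(pos,yaw=None):  # tool-axes shift/turn to reach pos, tool down, jaw axis y at world yaw (mod pi)
    s=monitor.read_state();r=R.from_rotvec(s['tcp_rot']);m=r.as_matrix()
    out=m.T@(np.array(pos)-s['tool_pos'])
    cur=np.arctan2(m[1,1],m[0,1]);
    if yaw is None: yaw=cur
    yaw=cur+(yaw-cur+np.pi/2)%np.pi-np.pi/2
    y=np.array([np.cos(yaw),np.sin(yaw),0]);x=np.array([0,0,-1.])
    t=R.from_matrix(np.c_[x,y,np.cross(x,y)])
    print("shift",np.round(out,4),"turn",np.round((r.inv()*t).as_rotvec(),4),"yaw now",round(np.degrees(cur),1),"pinch",bot.pinch_z)
E
python3 - <<'E'
from h import *
f=.64
print(unproj("top",np.array([[243,313],[205,325],[281,308],[490,305],[462,240],[545,262],[428,345],[527,367]])*f,[.036,.036,.036,.07,.046,.046,.012,.012]).round(3))
m=R.from_rotvec(monitor.read_state()['tcp_rot']).as_matrix();print(m.round(2))
delta([.44,.38,.25])
E
```

```text
[[ 0.48   0.276  0.036]
 [ 0.45   0.344  0.036]
 [ 0.498  0.206  0.036]
 [ 0.535 -0.186  0.07 ]
 [ 0.666 -0.127  0.046]
 [ 0.637 -0.29   0.046]
 [ 0.459 -0.081  0.012]
 [ 0.436 -0.272  0.012]]
[[-0.    0.32  0.95]
 [-0.    0.95 -0.32]
 [-1.   -0.   -0.  ]]
shift [-0.0518 -0.175   0.2978] turn [-0.     -0.0001  0.0021] yaw now 71.6 pinch 0.0187
```

Call:
jog_arm --pt "-0.01 -0.1 0.15 0.4 0 0 60" --pt "-0.02 -0.208 0.324 0.92 0 0 60" --pt "-0.02 -0.208 0.324 0.92 0 0 60" --pt "-0.02 -0.208 0.324 0.92 0 0 60" --pt "-0.02 -0.208 0.324 0.92 0 0 60" --pt "-0.02 -0.208 0.324 0.92 0 0 60" --pt "-0.02 -0.208 0.324 0.92 0 0 60" --pt "-0.02 -0.208 0.324 0.92 0 0 60" --pt "-0.02 -0.208 0.324 0.92 0 0 60" --pt "-0.02 -0.208 0.324 0.92 0 0 60" --pt "-0.02 -0.208 0.324 0.92 0 0 60" --pt "-0.02 -0.208 0.324 0.92 0 0 60" --pt "-0.02 -0.208 0.324 0.92 0 0 60"

```text
time: 1.4
tool_pos: [0.4536, 0.3414, 0.2181]
tcp_rot: [0.959, 1.348, -0.963]
wrist_force: [0.5, 0.5, -0.4]
width: 0.601
```

```bash
python3 -c "
from h import *
s,_=shot('w1');print(s['time'],s['tool_pos'],s['width'])"
```

```text
1.4 [0.45363754 0.34135144 0.21807968] 0.6005740536811048
```

View pics/w1.png

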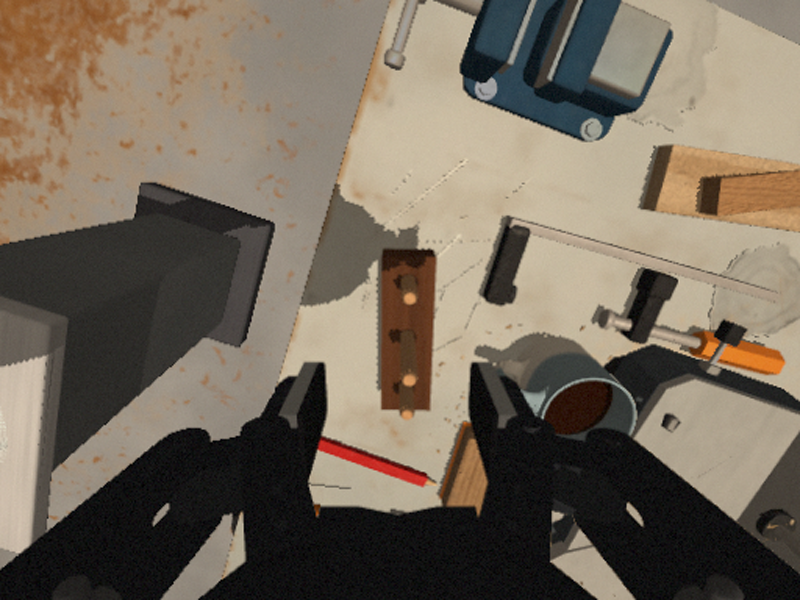

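Wrist view: three dowel tops, short at (410,297), long in the middle at (409,379), short at (407,412). The block corners are at about (383,250), (435,250), (378,408) and (430,410).

```bash
python3 - <<'E'
from h import *
s=load('w1')
P=unproj("wrist",np.array([[410,297],[409,379],[407,412],[383,250],[435,250],[378,408],[430,410]])*.64,[.082,.117,.082,.036,.036,.036,.036],s)
print(P.round(4)); v=P[0]-P[2];a=np.arctan2(v[1],v[0]);print(np.degrees(a),np.linalg.norm(v),P[3:].mean(0))
# grasp at z=.036+.036=.072 -> TCP z=.053 ; first hover
for q in(P[0],P[2]): delta([q[0],q[1],.12],a-np.pi/2)
E
```

```text
[[0.4697 0.3273 0.082 ]
 [0.4849 0.2794 0.117 ]
 [0.5003 0.2338 0.082 ]
 [0.4404 0.346  0.036 ]
 [0.4814 0.3603 0.036 ]
 [0.4835 0.2026 0.036 ]
 [0.5303 0.2166 0.036 ]]
108.1485874959496 0.0984092561761323 [0.48389514 0.2813633  0.036     ]
shift [0.0981 0.0107 0.0182] turn [0.0151 0.0016 0.0016] yaw now 19.0 pinch 0.0187
shift [0.0983 0.0092 0.1166] turn [0.0151 0.0016 0.0016] yaw now 19.0 pinch 0.0187
```

Call:
jog_arm --pt "0.05 0.011 0.018 0.015 0 0 50" --pt "0.09 0.011 0.018 0.015 0 0 50" --pt "0.13 0.011 0.018 0.015 0 0 50" --pt "0.155 0.011 0.018 0.015 0 0 50" --pt "0.165 0.011 0.018 0.015 0 0 50" --pt "0.165 0.011 0.018 0.015 0 0 50" --pt "0.165 0.011 0.018 0.015 0 0 0" --pt "0.165 0.011 0.018 0.015 0 0 0" --pt "0.165 0.011 0.018 0.015 0 0 0" --pt "0.165 0.011 0.018 0.015 0 0 0" --pt "0.165 0.011 0.018 0.015 0 0 0" --pt "0.165 0.011 0.018 0.015 0 0 0" --pt "0.165 0.011 0.018 0.015 0 0 0" --pt "0.165 0.011 0.018 0.015 0 0 0" --force 40

```text
time: 2.85
tool_pos: [0.4698, 0.3274, 0.0531]
tcp_rot: [0.971, 1.342, -0.975]
wrist_force: [-1.0, 0.5, -0.6]
width: -0.003
```

```bash
python3 -c "
from h import *
s=monitor.read_state();print(s['tool_pos'],s['width']*85)
delta([.47,.327,.21])"
```

```text
[0.46979076 0.3274072  0.05305091] -0.22783136837289927
shift [-0.1569 -0.0002  0.0007] turn [0.     0.0017 0.0017] yaw now 18.1 pinch 0.0187
```

```bash
python3 -c "
from h import *
s,_=shot('w2')
print(proj('wrist',[[.4697,.3273,.082],[.4849,.2794,.117],[.5,.234,.082]],s)/.64)"
```

```text
[[393.73666208 375.5210488 ]
 [391.60375529 558.49262596]
 [393.49188106 573.37244607]]
```

View pics/w2.png

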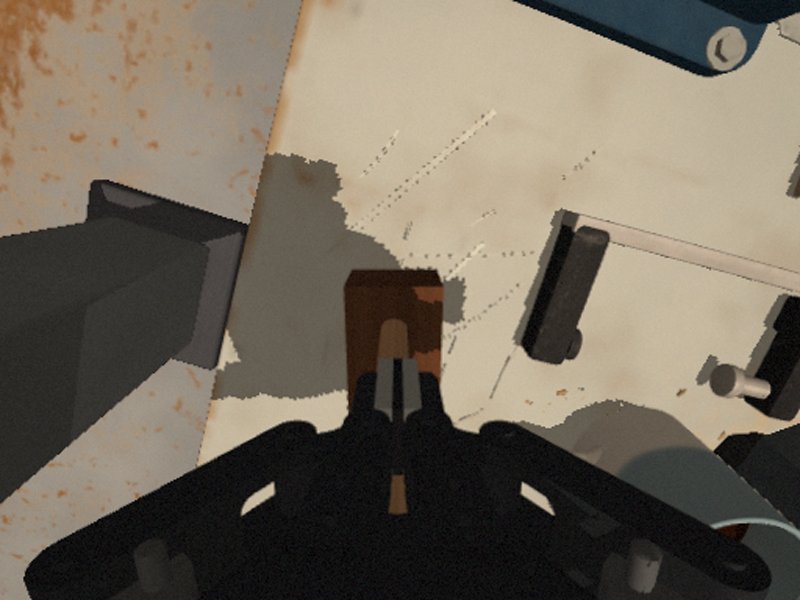

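```bash
python3 -c "
from h import *
s=load('w2')
for z in (.012,.036,.053,.06,.072,.082): print(z,proj('wrist',[.4697,.3273,z],s)/.64, proj('wrist',[.4697-.006,.3273,z],s)/.64)
print(unproj('wrist',np.array([[393,320],[345,285],[441,270]])*.64,.036,s))
im=cv2.imread('pics/w2.png')[250:530,300:500];cv2.imwrite('pics/w2c.png',cv2.resize(im,None,fx=2.5,fy=2.1))"
```

```text
0.012 [[394.95284822 314.84384165]] [[384.15175799 311.47885102]]
0.036 [[394.62443579 331.21714795]] [[382.61639278 327.519592  ]]
0.053 [[394.34397418 345.20662257]] [[381.3047161 341.2323208]]
0.06 [[394.21410053 351.68687221]] [[380.69716218 347.58671464]]
0.072 [[393.96806603 363.96685598]] [[379.54593178 359.6323091 ]]
0.082 [[393.73666208 375.5210488 ]] [[378.46283137 370.97092074]]
[[0.46721103 0.33244554 0.036     ]
 [0.44089308 0.34178983 0.036     ]
 [0.48051466 0.36228615 0.036     ]]
```

View pics/w2c.png

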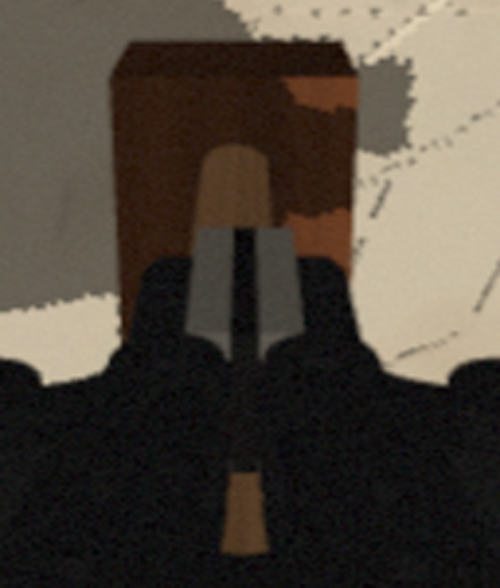

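Call:
jog_arm --pt "-0.03 0 0 0 0 0 0" --pt "-0.06 0 0 0 0 0 0" --pt "-0.1 0 0 0 0 0 0" --pt "-0.14 0 0 0 0 0 0" --pt "-0.157 0 0 0 0 0 0" --pt "-0.157 0 0 0 0 0 0"

```text
time: 3.5
tool_pos: [0.4722, 0.3292, 0.2143]
tcp_rot: [0.976, 1.339, -0.968]
wrist_force: [0.3, -0.1, -0.2]
width: 0.003
```

```bash
python3 -c "
from h import *
s,_=shot('w3');print(s['tool_pos'],s['width'])
im=cv2.imread('pics/w3.png')[200:600,150:650];cv2.imwrite('pics/w3c.png',im)"
```

```text
[0.47220538 0.3291848  0.21430432] 0.0028291900355915
```

View pics/w3c.png

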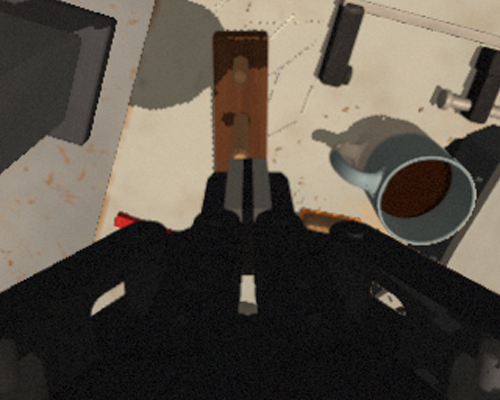

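Wrist views: the fingers shut on nothing, and the dowel is still in the block at crop (240,70). The visible fingertips sit at row ~359, but the nominal TCP edge should be at ~319. The fingers may end short of the reported TCP, so I'll check by touching the bare bench gently.

```bash
python3 -c "
from h import *
print({k:getattr(bot,k) for k in dir(bot) if not k.startswith('_') and not callable(getattr(bot,k))})
delta([.43,.43,.06])"
```

```text
{'pinch_z': 0.0187}
shift [ 0.1514 -0.0073 -0.1095] turn [-0.      0.0008 -0.0014] yaw now 18.2 pinch 0.0187
```

Call:
jog_arm --pt "0.03 -0.005 -0.05 0 0 0 0" --pt "0.07 -0.009 -0.09 0 0 0 0" --pt "0.11 -0.009 -0.108 0 0 0 0" --pt "0.14 -0.009 -0.108 0 0 0 0" --pt "0.154 -0.009 -0.108 0 0 0 0" --pt "0.154 -0.009 -0.108 0 0 0 0" --pt "0.16 -0.009 -0.108 0 0 0 0" --pt "0.165 -0.009 -0.108 0 0 0 0" --pt "0.17 -0.009 -0.108 0 0 0 0" --pt "0.17 -0.009 -0.108 0 0 0 0" --force 40

```text
time: 4.55
tool_pos: [0.4294, 0.4279, 0.0419]
tcp_rot: [0.974, 1.341, -0.972]
wrist_force: [-0.9, -0.8, 0.5]
width: 0.002
```

```bash
python3 -c "
from h import *
s=monitor.read_state();print(s['tool_pos'],s['wrist_force'],s['width'])
im=imaging.read_camera('scene');u=proj('scene',s['tool_pos'])[0];print(u)
a,b=int(u[0]),int(u[1]);x0,y0=max(a-70,0),max(b-80,0)
c=im[y0:b+50,x0:a+70].copy();print(x0,y0,c.shape)
c=cv2.resize(c,None,fx=4,fy=4,interpolation=cv2.INTER_CUBIC);cv2.drawMarker(c,(int((u[0]-x0)*4),int((u[1]-y0)*4)),(0,0,255),0,14,1)
cv2.imwrite('pics/s1.png',c)"
```

```text
[0.42940052 0.42792238 0.04188252] [-0.88716625 -0.76729017  0.5264519 ] 0.0021423418711008185
[145.63544765 149.8476233 ]
75 69 (130, 140, 3)
```

View pics/s1.png

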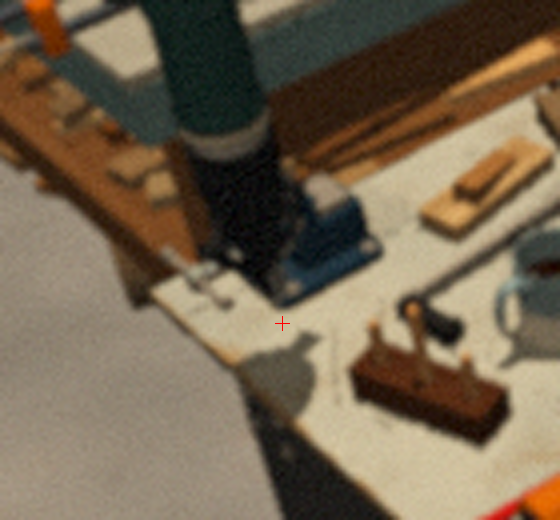

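Scene crop: the fingertips end at about (272,298), well above the projected TCP at (282,323), so the fingers are some 25–40 mm short of the reported TCP. Next I'll measure the shortfall by touch.

Call:
jog_arm --pt "0.015 0 0 0 0 0 0" --pt "0.03 0 0 0 0 0 0" --pt "0.034 0 0 0 0 0 0" --pt "0.037 0 0 0 0 0 0" --pt "0.04 0 0 0 0 0 0" --pt "0.043 0 0 0 0 0 0" --pt "0.044 0 0 0 0 0 0"

```text
time: 5.3
tool_pos: [0.4295, 0.4281, -0.0021]
tcp_rot: [0.974, 1.341, -0.972]
wrist_force: [0.7, 0.2, -0.7]
width: 0.001
```

Call:
jog_arm --pt "0.003 0 0 0 0 0 0" --pt "0.006 0 0 0 0 0 0" --pt "0.009 0 0 0 0 0 0" --pt "0.012 0 0 0 0 0 0" --pt "0.015 0 0 0 0 0 0" --pt "0.016 0 0 0 0 0 0"

```text
time: 5.9
tool_pos: [0.4293, 0.4279, -0.0186]
tcp_rot: [0.974, 1.341, -0.972]
wrist_force: [-0.0, 0.0, -0.3]
width: -0.003
```

Call:
jog_arm --pt "0.002 0 0 0 0 0 0" --pt "0.004 0 0 0 0 0 0" --pt "0.006 0 0 0 0 0 0" --pt "0.006 0 0 0 0 0 0"

```text
time: 6.3
tool_pos: [0.4291, 0.4277, -0.025]
tcp_rot: [0.973, 1.341, -0.973]
wrist_force: [-0.2, 0.2, 0.5]
width: -0.003
```

Call:
jog_arm --pt "0.002 0 0 0 0 0 0" --pt "0.004 0 0 0 0 0 0" --pt "0.005 0 0 0 0 0 0" --pt "0.005 0 0 0 0 0 0"

```text
time: 6.7
tool_pos: [0.4289, 0.4275, -0.0302]
tcp_rot: [0.973, 1.341, -0.973]
wrist_force: [-0.2, -0.3, 0.2]
width: 0.001
```

Call:
jog_arm --pt "0.002 0 0 0 0 0 0" --pt "0.003 0 0 0 0 0 0" --pt "0.003 0 0 0 0 0 0"

```text
time: 7.0
tool_pos: [0.4292, 0.4278, -0.0321]
tcp_rot: [0.973, 1.341, -0.973]
wrist_force: [-1.9, -1.1, 7.1]
width: -0.003
```

Call:
jog_arm --pt "0.002 0 0 0 0 0 0" --pt "0.003 0 0 0 0 0 0" --pt "0.003 0 0 0 0 0 0"

```text
time: 7.3
tool_pos: [0.4293, 0.4278, -0.0322]
tcp_rot: [0.973, 1.341, -0.973]
wrist_force: [-6.7, -5.9, 19.1]
width: -0.003
```

Bench contact came at reported z ≈ -0.032, so the real fingertips are 32 mm short of the reported TCP. I'll correct by that and retry the grasp.

Call:
jog_arm --pt "-0.05 0 0 0 0 0 50" --pt "-0.1 0 0 0 0 0 50" --pt "-0.135 0.003 0.04 0 0 0 50" --pt "-0.135 0.0055 0.08 0 0 0 50" --pt "-0.135 0.0055 0.108 0 0 0 50" --pt "-0.135 0.0055 0.108 0 0 0 50" --pt "-0.1 0.0055 0.108 0 0 0 50" --pt "-0.07 0.0055 0.108 0 0 0 50" --pt "-0.053 0.0055 0.108 0 0 0 50" --pt "-0.053 0.0055 0.108 0 0 0 50" --pt "-0.053 0.0055 0.108 0 0 0 0" --pt "-0.053 0.0055 0.108 0 0 0 0" --pt "-0.053 0.0055 0.108 0 0 0 0" --pt "-0.053 0.0055 0.108 0 0 0 0" --pt "-0.053 0.0055 0.108 0 0 0 0" --pt "-0.053 0.0055 0.108 0 0 0 0" --force 40

```text
time: 8.9
tool_pos: [0.4691, 0.3277, 0.0223]
tcp_rot: [0.974, 1.34, -0.971]
wrist_force: [-1.5, 0.6, 7.1]
width: 0.12
```

Call:
jog_arm --pt "-0.02 0 0 0 0 0 0" --pt "-0.06 0 0 0 0 0 0" --pt "-0.11 0 0 0 0 0 0" --pt "-0.16 0 0 0 0 0 0" --pt "-0.19 0 0 0 0 0 0" --pt "-0.19 -0.02 0.04 0.1 0 0 0" --pt "-0.19 -0.035 0.09 0.2 0 0 0" --pt "-0.19 -0.05 0.14 0.3 0 0 0" --pt "-0.19 -0.06 0.19 0.4 0 0 0" --pt "-0.19 -0.07 0.24 0.49 0 0 0" --pt "-0.19 -0.08 0.29 0.49 0 0 0" --pt "-0.19 -0.085 0.34 0.49 0 0 0" --pt "-0.19 -0.09 0.39 0.49 0 0 0" --pt "-0.19 -0.095 0.44 0.49 0 0 0" --pt "-0.19 -0.1 0.49 0.49 0 0 0" --pt "-0.19 -0.105 0.54 0.49 0 0 0" --pt "-0.19 -0.105 0.584 0.49 0 0 0" --pt "-0.19 -0.105 0.584 0.49 0 0 0" --pt "-0.19 -0.105 0.584 0.49 0 0 0"

```text
time: 10.8
tool_pos: [0.5499, -0.2611, 0.2114]
tcp_rot: [1.34, 1.121, -1.336]
wrist_force: [0.4, 0.9, -0.5]
width: 0.123
```

```bash
python3 -c "
from h import *
s,im=shot('w4');print(s['tool_pos'],s['width'],s['q'].round(2))"
```

```text
[ 0.54987835 -0.26109669  0.21142628] 0.12339808690799638 [-0.49  0.13  1.74  0.    1.27 -0.31]
```

View pics/w4.png

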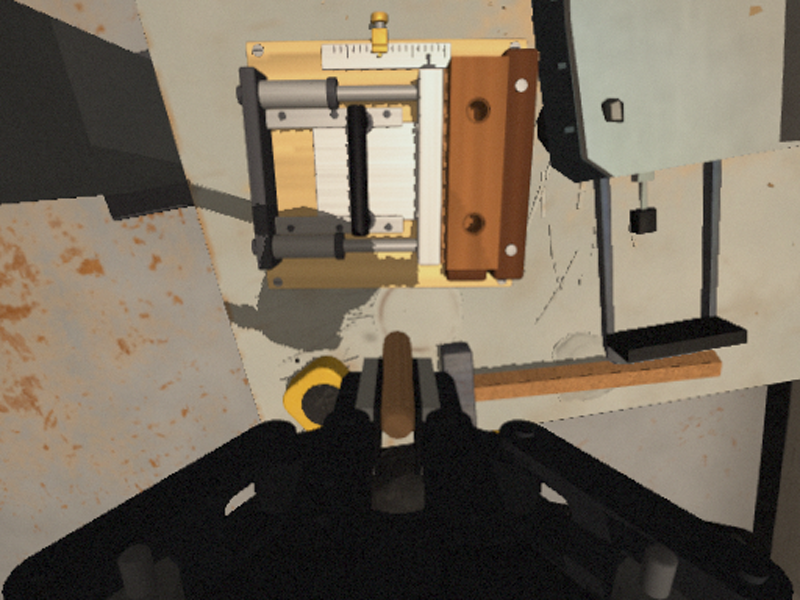

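Fixture view: rail holes at (479,109) and (474,221), and the handle bar from (357,105) to (360,235). The needle is at about (431,62) and the brass tooth at about (380,50). The held dowel is upright and central, with its lower end at (397,335).

```bash
python3 - <<'E'
from h import *
s=load('w4')
im=cv2.imread('pics/w4.png')
# refine hole centres: dark blob of inner hole
P=unproj("wrist",np.array([[479,109],[474,221],[357,105],[360,235],[431,62],[380,52]])*.64,[.057,.057,.072,.072,.04,.04],s)
print(P.round(4));v=P[0]-P[1];yaw=np.arctan2(v[1],v[0])-np.pi/2;print("fix yaw",np.degrees(yaw),np.linalg.norm(v))
h=(P[2]+P[3])/2;c,sn=np.cos(yaw),np.sin(yaw);F=np.array([[c,sn],[-sn,c]])
print("in handle frame",((P[:,:2]-h[:2])@F.T*1000).round(1), h)
for q in P[:2]: delta([q[0],q[1],.15],yaw)
crop=im[20:290,230:560];cv2.imwrite('pics/w4c.png',cv2.resize(crop,None,fx=2.4,fy=2.2,interpolation=cv2.INTER_CUBIC))
E
```

```text
[[ 0.6285 -0.1573  0.057 ]
 [ 0.6149 -0.235   0.057 ]
 [ 0.5448 -0.142   0.072 ]
 [ 0.5294 -0.2285  0.072 ]
 [ 0.6015 -0.1181  0.04  ]
 [ 0.5663 -0.1052  0.04  ]]
fix yaw -9.896523089167232 0.07887117944982446
in handle frame [[ 85.2  43.2]
 [ 85.2 -35.7]
 [  0.1  43.9]
 [ -0.1 -43.9]
 [ 51.9  77.2]
 [ 15.   83.8]] [ 0.53709613 -0.18521329  0.072     ]
shift [ 0.0619  0.0596 -0.1145] turn [-0.0021 -0.0018 -0.0012] yaw now -10.0 pinch 0.0187
shift [ 0.0617  0.0598 -0.0357] turn [-0.0021 -0.0018 -0.0012] yaw now -10.0 pinch 0.0187
```

View pics/w4c.png

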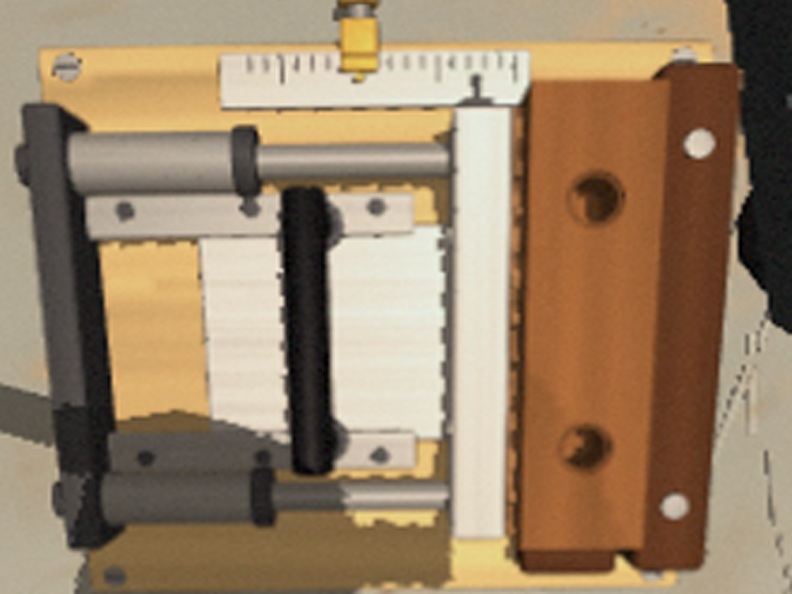

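Crop: hole centres at crop (597,196) and (585,446), tooth tip at (360,76), needle at (476,78).

```bash
python3 - <<'E'
from h import *
s=load('w4')
c=lambda x,y:[230+x/2.4,20+y/2.2]
P=unproj("wrist",np.array([c(597,196),c(585,446),c(360,76),c(476,78)])*.64,[.057,.057,.03,.03],s)
v=P[0]-P[1];yaw=np.arctan2(v[1],v[0])-np.pi/2;print(P.round(4),"fix yaw",np.degrees(yaw),np.linalg.norm(v))
cc,sn=np.cos(yaw),np.sin(yaw);d=P[3]-P[2];print("travel",cc*d[0]+sn*d[1])
for q in P[:2]: delta([q[0],q[1],.085],yaw)
E
```

```text
[[ 0.6283 -0.1573  0.057 ]
 [ 0.6146 -0.2363  0.057 ]
 [ 0.566  -0.1045  0.03  ]
 [ 0.6013 -0.1114  0.03  ]] fix yaw -9.864053728734584 0.08011011325412441
travel 0.035944918064286575
shift [ 0.1269  0.0594 -0.1143] turn [-0.0027 -0.0018 -0.0012] yaw now -10.0 pinch 0.0187
shift [ 0.1267  0.0596 -0.0342] turn [-0.0027 -0.0018 -0.0012] yaw now -10.0 pinch 0.0187
```

Call:
jog_arm --pt "0.03 0.03 -0.02 0 0 0 0" --pt "0.06 0.0595 -0.034 0 0 0 0" --pt "0.1 0.0595 -0.034 0 0 0 0" --pt "0.13 0.0595 -0.034 0 0 0 0" --pt "0.14 0.0595 -0.034 0 0 0 0" --pt "0.145 0.0595 -0.034 0 0 0 0" --pt "0.15 0.0595 -0.034 0 0 0 0" --pt "0.154 0.0595 -0.034 0 0 0 0" --pt "0.154 0.0595 -0.034 0 0 0 0"

```text
time: 11.75
tool_pos: [0.6146, -0.2365, 0.0584]
tcp_rot: [1.339, 1.121, -1.335]
wrist_force: [-1.0, 1.0, -1.5]
width: 0.123
```

Call:
jog_arm --pt "0.005 0 0 0 0 0 0" --pt "0.01 0 0 0 0 0 0" --pt "0.014 0 0 0 0 0 0" --pt "0.017 0 0 0 0 0 0" --pt "0.019 0 0 0 0 0 0" --pt "0.02 0 0 0 0 0 0" --pt "0.02 0 0 0 0 0 0"

```text
time: 12.45
tool_pos: [0.6145, -0.2364, 0.0379]
tcp_rot: [1.339, 1.121, -1.335]
wrist_force: [-2.0, 1.6, -0.5]
width: 0.119
```

Call:
jog_arm --pt "0.001 0 0 0 0 0 0" --pt "0.002 0 0 0 0 0 0" --pt "0.002 0 0 0 0 0 0"

```text
time: 12.75
tool_pos: [0.6146, -0.2364, 0.0373]
tcp_rot: [1.339, 1.121, -1.335]
wrist_force: [-4.6, 2.4, 6.9]
width: 0.121
```

Call:
jog_arm --pt "0 0 0 0 0 0 40" --pt "0 0 0 0 0 0 40" --pt "0 0 0 0 0 0 40" --pt "-0.03 0 0 0 0 0 40" --pt "-0.08 0 0 0 0 0 40" --pt "-0.13 0 0 0 0 0 40" --pt "-0.17 -0.02 -0.03 -0.05 0 0 50" --pt "-0.17 -0.04 -0.07 -0.15 0 0 50" --pt "-0.17 -0.06 -0.12 -0.25 0 0 50" --pt "-0.17 -0.08 -0.165 -0.35 0 0 50" --pt "-0.17 -0.1 -0.21 -0.45 0 0 50" --pt "-0.17 -0.12 -0.255 -0.49 0 0 50" --pt "-0.17 -0.14 -0.3 -0.49 0 0 50" --pt "-0.17 -0.16 -0.345 -0.49 0 0 50" --pt "-0.17 -0.18 -0.39 -0.49 0 0 50" --pt "-0.17 -0.195 -0.43 -0.49 0 0 50" --pt "-0.17 -0.195 -0.443 -0.49 0 0 50" --pt "-0.17 -0.195 -0.443 -0.49 0 0 50" --pt "-0.17 -0.195 -0.443 -0.49 0 0 50"

```text
time: 14.65
tool_pos: [0.4997, 0.2327, 0.2076]
tcp_rot: [0.975, 1.341, -0.972]
wrist_force: [0.2, -0.3, -0.3]
width: 0.499
```

```bash
python3 -c "
from h import *
s=monitor.read_state();print(s['tool_pos'],s['width'])
delta([.4989,.2333,.022],np.radians(18.1))"
```

```text
[0.49972016 0.23271216 0.20760975] 0.4993926100763448
shift [ 0.1856 -0.001  -0.0009] turn [-0.0005  0.0002 -0.0021] yaw now 18.1 pinch 0.0187
```

Call:
jog_arm --pt "0.04 -0.001 -0.001 0 0 0 50" --pt "0.09 -0.001 -0.001 0 0 0 50" --pt "0.13 -0.001 -0.001 0 0 0 50" --pt "0.16 -0.001 -0.001 0 0 0 50" --pt "0.178 -0.001 -0.001 0 0 0 50" --pt "0.184 -0.001 -0.001 0 0 0 50" --pt "0.184 -0.001 -0.001 0 0 0 0" --pt "0.184 -0.001 -0.001 0 0 0 0" --pt "0.184 -0.001 -0.001 0 0 0 0" --pt "0.184 -0.001 -0.001 0 0 0 0" --pt "0.184 -0.001 -0.001 0 0 0 0" --pt "0.184 -0.001 -0.001 0 0 0 0" --force 40

```text
time: 15.85
tool_pos: [0.4998, 0.2338, 0.0249]
tcp_rot: [0.976, 1.339, -0.97]
wrist_force: [-0.1, -1.8, 6.8]
width: 0.121
```

Call:
jog_arm --pt "-0.02 0 0 0 0 0 0" --pt "-0.06 0 0 0 0 0 0" --pt "-0.11 0 0 0 0 0 0" --pt "-0.16 0 0 0 0 0 0" --pt "-0.185 0 0 0 0 0 0" --pt "-0.185 -0.01 0.04 0.1 0 0 0" --pt "-0.185 -0.02 0.085 0.2 0 0 0" --pt "-0.185 -0.035 0.13 0.3 0 0 0" --pt "-0.185 -0.05 0.175 0.4 0 0 0" --pt "-0.185 -0.06 0.22 0.49 0 0 0" --pt "-0.185 -0.07 0.265 0.49 0 0 0" --pt "-0.185 -0.08 0.31 0.49 0 0 0" --pt "-0.185 -0.092 0.349 0.49 0 0 0" --pt "-0.185 -0.065 0.37 0.49 0 0 0" --pt "-0.185 -0.03 0.39 0.49 0 0 0" --pt "-0.185 0.0014 0.4115 0.49 0 0 0" --pt "-0.185 0.0014 0.4115 0.49 0 0 0" --pt "-0.185 0.0014 0.4115 0.49 0 0 0"

```text
time: 17.65
tool_pos: [0.6282, -0.1569, 0.2091]
tcp_rot: [1.339, 1.121, -1.334]
wrist_force: [0.3, 0.3, -0.1]
width: 0.12
```

```bash
python3 -c "
from h import *
s,im=shot('w5');print(s['tool_pos'],s['width'])
delta([.6283,-.1573,.062],np.radians(-9.86))"
```

```text
[ 0.62820533 -0.15694214  0.209059  ] 0.1201777979989148
shift [0.1474 0.0005 0.0008] turn [-0.0019 -0.0021 -0.0023] yaw now -10.0 pinch 0.0187
```

View pics/w5.png

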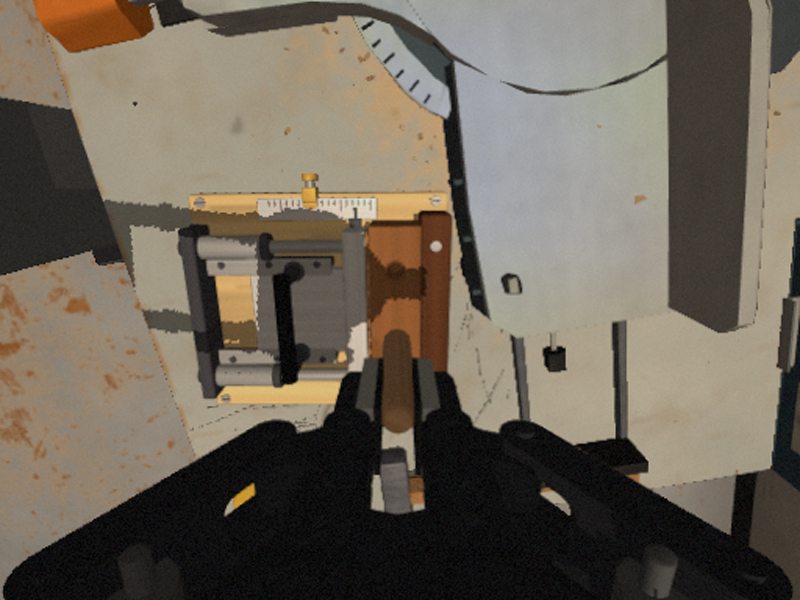

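The held dowel is central at (397,333), hole 1 is in shadow at about (397,270), and the jaw is still closed. Inserting now.

Call:
jog_arm --pt "0.04 0.0005 0.0008 0 0 0 0" --pt "0.09 0.0005 0.0008 0 0 0 0" --pt "0.12 0.0005 0.0008 0 0 0 0" --pt "0.132 0.0005 0.0008 0 0 0 0" --pt "0.137 0.0005 0.0008 0 0 0 0" --pt "0.142 0.0005 0.0008 0 0 0 0" --pt "0.147 0.0005 0.0008 0 0 0 0" --pt "0.147 0.0005 0.0008 0 0 0 0"

```text
time: 18.5
tool_pos: [0.6284, -0.1573, 0.0635]
tcp_rot: [1.339, 1.121, -1.333]
wrist_force: [-3.0, 0.4, 1.2]
width: 0.124
```

Call:
jog_arm --pt "0.005 0 0 0 0 0 0" --pt "0.01 0 0 0 0 0 0" --pt "0.014 0 0 0 0 0 0" --pt "0.018 0 0 0 0 0 0" --pt "0.021 0 0 0 0 0 0" --pt "0.022 0 0 0 0 0 0" --pt "0.022 0 0 0 0 0 0"

```text
time: 19.2
tool_pos: [0.6281, -0.1572, 0.0409]
tcp_rot: [1.339, 1.122, -1.334]
wrist_force: [-2.3, 0.2, -1.0]
width: 0.123
```

Call:
jog_arm --pt "0.001 0 0 0 0 0 0" --pt "0.002 0 0 0 0 0 0" --pt "0.002 0 0 0 0 0 0"

```text
time: 19.5
tool_pos: [0.6283, -0.1573, 0.04]
tcp_rot: [1.339, 1.121, -1.333]
wrist_force: [-6.0, 2.0, 6.5]
width: 0.12
```

Call:
jog_arm --pt "0 0 0 0 0 0 40" --pt "0 0 0 0 0 0 40" --pt "0 0 0 0 0 0 40" --pt "-0.03 0 0 0 0 0 40" --pt "-0.08 0 0 0 0 0 40" --pt "-0.13 0 0 0 0 0 40" --pt "-0.14 -0.04 0.02 0 0 0 50" --pt "-0.14 -0.085 0.04 0 0 0 50" --pt "-0.14 -0.085 0.04 0 0 0 50" --pt "-0.14 -0.085 0.04 0 0 0 50"

```text
time: 20.5
tool_pos: [0.5367, -0.1824, 0.1798]
tcp_rot: [1.34, 1.12, -1.334]
wrist_force: [-0.2, 0.1, 0.9]
width: 0.501
```

```bash
python3 -c "
from h import *
s,im=shot('w6');print(s['tool_pos'],s['width'])
for n,p in dict(handle=[.5377,-.1822,.072],d0=[.6146,-.2363,.097],d1=[.6283,-.1573,.097]).items(): print(n,proj('wrist',p,s)/.64)
delta([.5377,-.1822,.019],np.radians(-9.86))"
```

```text
[ 0.53672309 -0.18243852  0.17981651] 0.5013123001255587
handle [[396.38287082 283.39586749]]
d0 [[527.17611866 352.37390392]]
d1 [[538.3614564  228.69303794]]
shift [ 0.1611 -0.0009  0.0002] turn [-0.0025 -0.002  -0.0041] yaw now -10.0 pinch 0.0187
```

View pics/w6.png

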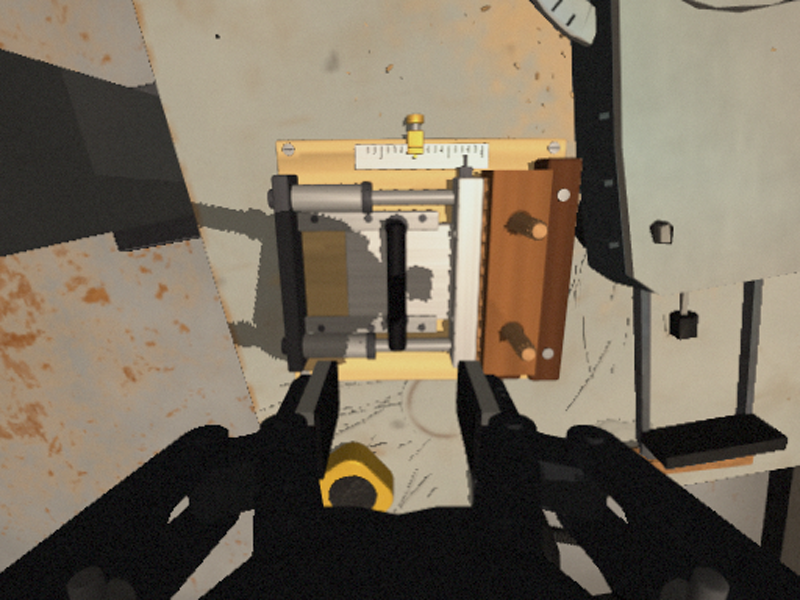

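Both dowel tops are at (539,229) and (528,353), within 1 px of the predicted fully home positions. The handle is centred at (397,284), with the tooth at (415,155) and the needle at (465,160). Taking the handle.

Call:
jog_arm --pt "0.04 -0.001 0 0 0 0 50" --pt "0.09 -0.001 0 0 0 0 50" --pt "0.13 -0.001 0 0 0 0 50" --pt "0.155 -0.001 0 0 0 0 50" --pt "0.161 -0.001 0 0 0 0 50" --pt "0.161 -0.001 0 0 0 0 50" --pt "0.161 -0.001 0 0 0 0 0" --pt "0.161 -0.001 0 0 0 0 0" --pt "0.161 -0.001 0 0 0 0 0" --pt "0.161 -0.001 0 0 0 0 0" --pt "0.161 -0.001 0 0 0 0 0" --pt "0.161 -0.001 0 0 0 0 0" --force 80

```text
time: 21.75
tool_pos: [0.5365, -0.182, 0.0211]
tcp_rot: [1.339, 1.121, -1.334]
wrist_force: [-7.7, 1.5, 5.8]
width: 0.124
```

Call:
jog_arm --pt "0 -0.004 0 0 0 0 0" --pt "0 -0.008 0 0 0 0 0" --pt "0 -0.012 0 0 0 0 0" --pt "0 -0.016 0 0 0 0 0" --pt "0 -0.02 0 0 0 0 0" --pt "0 -0.024 0 0 0 0 0" --pt "0 -0.028 0 0 0 0 0" --pt "0 -0.03 0 0 0 0 0" --pt "0 -0.03 0 0 0 0 0" --pt "0 -0.03 0 0 0 0 0"

```text
time: 22.75
tool_pos: [0.5107, -0.1777, 0.0212]
tcp_rot: [1.341, 1.114, -1.328]
wrist_force: [11.9, -1.5, -18.5]
width: 0.124
```

```bash
python3 - <<'E'
from h import *
s,im=shot('w7');print(s['tool_pos'],s['width'],s['wrist_force'])
np.save('pics/w7im.npy',im)
u=proj('wrist',[.566,-.1045,.03],s)[0];print(u,im.shape)
x0,y0=int(u[0])-65,max(int(u[1])-45,0);c=im[y0:y0+98,x0:x0+130];print(x0,y0)
cv2.imwrite('pics/w7c.png',cv2.resize(c,None,fx=6,fy=6,interpolation=cv2.INTER_CUBIC))
E
```

```text
[ 0.51067955 -0.17771427  0.02123561] 0.12365918471549228 [ 11.90119983  -1.51992175 -18.45319298]
[325.30960493  95.41248013] (384, 512, 3)
260 50
```

View pics/w7c.png

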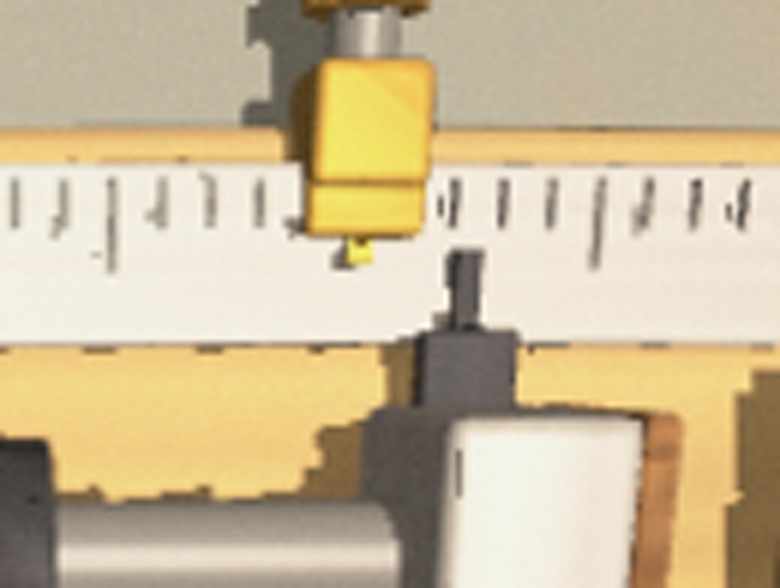

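Crop: the tooth is at (360,253) and the needle at about (465,255), with roughly 10–11 mm still to go. I'll measure the rest numerically.

```bash
python3 - <<'E'
from h import *
im=np.load('pics/w7im.npy');s=load('w7')
print("needle rows (cols 330-346), B G R sum")
for r in range(91,105,2): print(r,im[r,330:346].sum(1).tolist())
print("tooth: R-B, cols 312-326")
for r in range(88,96): print(r,(im[r,312:327,2].astype(int)-im[r,312:327,0]).tolist(), im[r,312:327].astype(int).sum(1).tolist())
E
```

```text
needle rows (cols 330-346), B G R sum
91 [699, 697, 696, 696, 695, 496, 464, 503, 494, 504, 556, 694, 693, 695, 693, 697]
93 [695, 700, 693, 693, 368, 211, 184, 294, 287, 281, 477, 694, 692, 690, 692, 692]
95 [695, 694, 696, 700, 387, 169, 244, 289, 288, 278, 586, 698, 695, 695, 699, 695]
97 [700, 695, 694, 697, 384, 167, 242, 283, 286, 284, 614, 693, 693, 695, 693, 690]
99 [696, 699, 696, 696, 699, 239, 289, 283, 286, 282, 674, 694, 693, 694, 694, 691]
101 [700, 698, 698, 696, 609, 233, 281, 289, 290, 278, 689, 696, 699, 695, 694, 695]
103 [695, 698, 426, 336, 285, 158, 281, 293, 282, 390, 688, 698, 696, 698, 700, 699]
tooth: R-B, cols 312-326
88 [134, 140, 141, 141, 139, 138, 142, 139, 140, 139, 139, 141, 139, 141, 142] [430, 454, 458, 453, 446, 452, 453, 457, 452, 459, 445, 450, 455, 454, 460]
89 [61, 61, 61, 62, 62, 69, 107, 93, 90, 89, 71, 69, 68, 67, 69] [439, 442, 451, 435, 438, 308, 369, 300, 268, 262, 309, 308, 298, 299, 299]
90 [24, 23, 24, 24, 26, 40, 128, 98, 78, 131, 41, 30, 29, 30, 31] [676, 674, 674, 674, 671, 422, 528, 351, 254, 512, 638, 642, 644, 637, 641]
91 [19, 20, 20, 20, 27, 34, 132, 135, 133, 136, 37, 21, 21, 22, 21] [704, 699, 702, 698, 539, 316, 553, 553, 550, 578, 684, 698, 700, 696, 695]
92 [22, 21, 20, 28, 19, 57, 134, 135, 134, 138, 36, 22, 22, 22, 22] [700, 697, 699, 538, 369, 299, 546, 583, 585, 576, 682, 696, 696, 695, 697]
93 [21, 21, 22, 26, 18, 61, 125, 131, 132, 130, 35, 23, 23, 23, 22] [697, 701, 700, 475, 336, 300, 480, 518, 525, 526, 676, 697, 697, 695, 696]
94 [22, 22, 20, 26, 19, 24, 37, 43, 35, 35, 24, 22, 23, 23, 24] [699, 696, 699, 483, 338, 328, 375, 569, 661, 675, 691, 693, 695, 694, 693]
95 [21, 21, 21, 22, 23, 23, 25, 22, 21, 21, 20, 22, 21, 22, 21] [705, 700, 702, 684, 676, 680, 669, 683, 694, 694, 700, 699, 698, 694, 698]
```

Call:
jog_arm --pt "0 -0.003 0 0 0 0 0" --pt "0 -0.006 0 0 0 0 0" --pt "0 -0.009 0 0 0 0 0" --pt "0 -0.011 0 0 0 0 0" --pt "0 -0.011 0 0 0 0 0" --pt "0 -0.011 0 0 0 0 0"

```text
time: 23.4
tool_pos: [0.5039, -0.1766, 0.0212]
tcp_rot: [1.345, 1.106, -1.322]
wrist_force: [13.2, -2.2, -20.4]
width: 0.122
```

```bash
cat > meas.py <<'E'
from h import *
s,im=shot('m%d'%int(monitor.read_state()['time']*100));print(s['tool_pos'],s['tcp_rot'],s['wrist_force'],s['width'])
g=im.astype(int);d=g[:,:,2]-g[:,:,0]
# brass tooth = narrow yellow run just below the wide block
best=None
for r in range(60,130):
    c=np.where(d[r,260:400]>95)[0]+260
    if 2<=len(c)<=6 and np.ptp(c)<7: print("tooth",r,c.min(),c.max(),(d[r,c]@(c+.5)/d[r,c].sum()).round(2))
u=proj('wrist',[.566,-.1045,.03],s)[0];print(u);x,y=u.astype(int)
x0=x-12
for r in range(y-8,y+14): print(r,x0,g[r,x0:x0+26].sum(1).tolist())
E
python3 meas.py
```

```text
[ 0.50387229 -0.17657884  0.0212159 ] [ 1.34459779  1.10593389 -1.32247362] [ 13.21383151  -2.21874763 -20.42987748] 0.12177054642955124
tooth 90 329 332 331.17
tooth 91 329 332 331.0
tooth 92 329 332 331.0
tooth 93 329 332 330.97
[337.12130037  95.40665215]
87 325 [538, 532, 538, 527, 538, 534, 535, 530, 527, 528, 528, 526, 525, 523, 522, 526, 523, 693, 683, 588, 553, 393, 623, 696, 695, 692]
88 325 [425, 432, 427, 431, 440, 432, 437, 434, 441, 433, 440, 445, 434, 438, 436, 473, 572, 692, 692, 691, 653, 608, 668, 691, 689, 691]
89 325 [431, 416, 422, 290, 356, 293, 280, 295, 307, 323, 320, 324, 330, 513, 520, 624, 663, 692, 691, 691, 690, 690, 690, 690, 690, 691]
90 325 [655, 658, 654, 352, 517, 280, 497, 510, 369, 325, 321, 311, 313, 599, 605, 693, 690, 690, 692, 689, 689, 692, 690, 690, 683, 684]
91 325 [689, 693, 516, 273, 549, 520, 563, 567, 375, 298, 224, 299, 297, 424, 480, 690, 684, 687, 690, 690, 689, 687, 686, 690, 684, 689]
92 325 [505, 463, 353, 210, 549, 572, 569, 565, 353, 240, 170, 279, 280, 277, 387, 683, 691, 689, 688, 684, 685, 686, 685, 685, 686, 686]
93 325 [658, 
[... 1503 characters left out ...]
 690]
104 325 [698, 697, 696, 477, 393, 360, 357, 362, 242, 117, 137, 217, 236, 349, 575, 590, 600, 599, 596, 600, 696, 692, 690, 692, 690, 692]
105 325 [693, 698, 480, 259, 159, 217, 237, 231, 220, 226, 214, 227, 216, 249, 318, 310, 317, 332, 320, 330, 528, 688, 690, 689, 690, 687]
106 325 [643, 646, 418, 168, 124, 249, 300, 297, 298, 297, 296, 291, 296, 300, 298, 285, 284, 292, 285, 279, 421, 624, 625, 624, 623, 621]
107 325 [287, 286, 248, 133, 134, 252, 294, 293, 291, 283, 298, 299, 299, 305, 296, 286, 287, 293, 287, 281, 253, 354, 503, 507, 510, 497]
108 325 [293, 294, 286, 165, 146, 256, 291, 297, 290, 286, 287, 302, 304, 309, 309, 297, 299, 286, 293, 285, 455, 534, 553, 554, 559, 558]
```

Call:
jog_arm --pt "0 -0.003 0 0 0 0 0" --pt "0 -0.006 0 0 0 0 0" --pt "0 -0.0078 0 0 0 0 0" --pt "0 -0.0078 0 0 0 0 0" --pt "0 -0.0078 0 0 0 0 0" --pt "0 -0.0078 0 0 0 0 0"

```text
time: 24.05
tool_pos: [0.5004, -0.1761, 0.0212]
tcp_rot: [1.348, 1.098, -1.316]
wrist_force: [14.3, -1.4, -22.0]
width: 0.122
```

```bash
python3 meas.py | head -30; python3 -c "
from h import *
delta(monitor.read_state()['tool_pos'],np.radians(-9.86))"
```

```text
[ 0.50038948 -0.17605163  0.02122072] [ 1.34794724  1.09792631 -1.3164154 ] [ 14.2559191   -1.39671874 -22.04731088] 0.12157630736929145
tooth 93 260 261 261.0
tooth 94 260 261 261.0
tooth 95 260 261 260.99
tooth 96 260 261 261.0
tooth 97 260 261 261.0
tooth 98 260 261 261.0
tooth 99 260 261 261.0
tooth 100 260 261 260.99
tooth 106 260 261 260.98
tooth 107 260 261 260.99
[342.99356278  95.31331898]
87 330 [532, 528, 521, 530, 526, 520, 526, 520, 521, 522, 518, 513, 514, 508, 512, 503, 510, 611, 685, 691, 641, 403, 592, 683, 689, 687]
88 330 [424, 422, 419, 423, 425, 426, 421, 426, 426, 422, 420, 413, 415, 415, 408, 427, 517, 648, 685, 692, 667, 606, 660, 688, 684, 683]
89 330 [527, 512, 525, 413, 303, 431, 273, 282, 288, 315, 311, 333, 496, 496, 495, 593, 634, 686, 683, 684, 684, 683, 684, 683, 683, 684]
90 330 [662, 660, 662, 542, 354, 481, 247, 251, 340, 597, 598, 598, 650, 650, 655, 689, 683, 687, 686, 681, 686, 684, 683, 683, 681, 679]
91 330 [692, 511, 487, 394, 241, 370, 275, 259, 388, 684, 689, 686, 683, 681, 688, 680, 683, 682, 683, 683, 686, 676, 685, 683, 681, 677]
92 330 [
[... 1165 characters left out ...]
686, 687, 684, 682, 689, 686, 681, 682, 676, 684, 682, 680, 683, 678]
101 330 [691, 690, 410, 168, 260, 275, 275, 269, 674, 687, 685, 686, 690, 688, 689, 685, 688, 686, 684, 687, 685, 684, 682, 681, 684, 680]
102 330 [691, 685, 388, 159, 269, 266, 271, 365, 677, 691, 693, 687, 686, 687, 685, 687, 683, 691, 684, 686, 683, 679, 679, 683, 686, 683]
103 330 [688, 690, 383, 152, 266, 282, 262, 378, 679, 691, 692, 690, 687, 691, 686, 682, 684, 684, 687, 685, 684, 683, 686, 679, 686, 687]
104 330 [579, 579, 310, 145, 143, 132, 144, 194, 566, 587, 588, 485, 483, 594, 688, 687, 688, 684, 686, 687, 689, 685, 687, 685, 682, 682]
shift [0. 0. 0.] turn [-0.0029  0.0005 -0.0287] yaw now -10.0 pinch 0.0187
```

```bash
ls pics; python3 - <<'E'
from h import *
def ld(n): return cv2.resize(cv2.imread(f'pics/{n}.png'),(512,384),interpolation=cv2.INTER_LINEAR).astype(int)
for n,(r0,r1,c0,c1) in dict(w4=(29,42,236,282),w6=(94,106,258,306)).items():
    g=ld(n);print(n,"sum/3, cols",c0)
    for r in range(r0,r1): print(r,(g[r,c0:c1].sum(1)//3).tolist())
    d=g[:,:,2]-g[:,:,0]
    for r in range(r0-6,r1): print(r,'yellow',np.where(d[r,c0-2:c1]>80)[0]+c0-2)
for n in('w7','m2340','m2405'):
    try:g=ld(n)
    except Exception as e: print(n,e);continue
    d=g[:,:,2]-g[:,:,0]
    for r in (84,86,90,91):
        print(n,r,d[r,306:350].tolist())
E
```

```text
m2340.npy
m2340.png
m2405.npy
m2405.png
s1.png
scene0.png
top0.png
w1.npy
w1.png
w2.npy
w2.png
w2c.png
w3.npy
w3.png
w3c.png
w4.npy
w4.png
w4c.png
w5.npy
w5.png
w6.npy
w6.png
w7.npy
w7.png
w7c.png
w7im.npy
w4 sum/3, cols 236
29 [214, 199, 126, 130, 138, 142, 141, 141, 142, 142, 143, 148, 177, 213, 203, 186, 214, 219, 207, 181, 203, 221, 210, 181, 193, 220, 219, 191, 191, 220, 219, 185, 190, 220, 221, 192, 184, 213, 221, 207, 184, 209, 224, 219, 175, 204]
30 [215, 202, 146, 161, 164, 165, 166, 169, 169, 167, 168, 166, 175, 203, 176, 175, 213, 218, 204, 178, 198, 219, 210, 180, 188, 217, 216, 186, 184, 217, 200, 158, 185, 220, 221, 189, 179, 210, 220, 203, 180, 207, 224, 217, 171, 201]
31 [213, 196, 149, 162, 165, 166, 168, 170, 171, 171, 173, 169, 175, 204, 179, 173, 210, 217, 201, 176, 195, 217, 213, 183, 190, 217, 216, 187, 185, 216, 192, 146, 187, 219, 221, 189, 180, 211, 221, 204, 183, 207, 222, 216, 171, 203]
32 [209, 157, 125, 145, 149, 149, 149, 149, 151, 153, 153, 158, 181, 215, 200, 178, 211, 220, 207, 183, 199, 220, 215, 193, 197, 221, 219, 191, 187, 218, 213, 174, 191, 221,
[... 8851 characters left out ...]
22, 22, 39, 43, 109, 146, 145, 143, 148, 145, 145, 146, 147, 146, 146, 146, 147, 149, 150, 150, 155, 154, 136, 70, 27, 27]
m2405 86 [16, 18, 16, 17, 22, 18, 23, 17, 18, 17, 17, 22, 22, 16, 23, 20, 17, 19, 25, 25, 31, 48, 118, 148, 149, 148, 148, 148, 148, 148, 149, 150, 148, 149, 149, 152, 150, 151, 151, 152, 132, 54, 22, 22]
m2405 90 [17, 17, 19, 18, 17, 18, 18, 18, 18, 19, 19, 19, 19, 18, 20, 18, 20, 19, 18, 21, 20, 21, 25, 25, 26, 27, 26, 42, 90, 115, 69, 62, 51, 32, 31, 33, 30, 30, 28, 22, 24, 22, 22, 24]
m2405 91 [19, 20, 19, 18, 19, 19, 18, 20, 20, 20, 21, 20, 20, 19, 21, 20, 20, 19, 20, 21, 23, 22, 21, 19, 21, 25, 24, 30, 53, 58, 32, 28, 30, 23, 22, 23, 23, 25, 24, 23, 23, 23, 25, 24]
```

Measured at the tips, the needle (col 336.8) and tooth (col about 336.5) agree to about 0.2 mm. I'll let time pass with the target held, check that it's stable, then hand in.

```bash
python3 - <<'E'
from h import *
for i in range(12): im=imaging.read_camera("wrist")
s=monitor.read_state();print(s['time'],s['tool_pos'],s['wrist_force'],s['width'])
g=im.astype(int)
for r in (92,93,96): print(r,g[r,328:345].sum(1).tolist())
d=g[:,:,2]-g[:,:,0];print(d[86,324:350].tolist())
for n,p in dict(d0=[.6146,-.2363,.097],d1=[.6283,-.1573,.097]).items(): 
    u=proj('wrist',p,s)[0];print(n,u,im[int(u[1]),int(u[0])] if 0<=u[1]<384 and 0<=u[0]<512 else None)
E
```

```text
24.7 [ 0.50038948 -0.17607869  0.02125725] [ 14.17227231  -1.58228675 -21.22467435] 0.11626039106577264
92 [692, 693, 684, 382, 327, 209, 161, 276, 280, 271, 381, 684, 679, 680, 684, 680, 678]
93 [685, 683, 688, 381, 320, 214, 185, 272, 273, 257, 457, 684, 683, 679, 681, 685, 678]
96 [687, 687, 690, 403, 329, 172, 220, 276, 270, 269, 598, 685, 684, 686, 687, 682, 682]
[26, 25, 30, 43, 114, 151, 145, 146, 145, 147, 150, 148, 147, 148, 149, 149, 148, 148, 149, 149, 151, 151, 133, 51, 22, 21]
d0 [503.30879555 350.90745895] [ 99 153 216]
d1 [555.74549719 197.75577109] None
```

```bash
python3 -c "
from workcell import finish_job;print(finish_job())"
```

```text
the job is handed in; nothing more can be done
None
```

I put both short dowels fully home in the rail with the jaw still closed. I then pulled the jaw back until its needle lines up with the brass tooth, and handed in with the gripper still holding the handle. It took 24.7 s.

- **Missed first grasp:** the fingers shut on nothing because they end about 32 mm short of the reported tool tip. I measured this by touching the bare bench lightly (up to about 20 N at the wrist), corrected for it, and the rest went through. I did not move the long dowel or any of the other things.
- **Dowels:** each bottomed out with about 7 N. A picture taken after I let go of both showed their tops within 1 px of where fully home dowels should be. After the pull, hole 0's spot still showed light wood. Hole 1 was out of view, so I did not re-check it.
- **Index:** in the last image the needle is within about 0.2 mm of the tooth. I worked out the tooth's position from the edges of its brass block, because the needle covers it. The needle's height above the tooth could add about 0.3 mm of error.
- **Jaw travel:** the pictures of the closed jaw, taken before the pull, put the mark at about 36–37 mm of travel. The arm's own motion comes to about 37–38 mm once its slight tilt is counted. I put that difference down to give in the fingers and went by the image.
- **Hold:** the position stayed steady for 0.6 s before I handed in, with about 26 N at the wrist. Of that, about 21 N is vertical and more than the springs need.

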